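Open the ratchet crate clamp

TASK

Open the crate clamp on the packing bench: with a fingertip press the ratchet release on top of its sliding jaw fully down (it stays down), then push the sliding jaw back along its bar, away from the tray of ginger, all the way to the end stop. Only press and push: do not grip the jaw, leave the tray standing where it is, and do not disturb the other things on the bench. Leave the release down.

Things in the scene. Friction and masses are not known exactly. Their poses are not given: they have to be found in the camera images.
- clamp: crate clamp fixed to the bench. Origin: centre of the deck's underside (deck 160 mm in its x, 420 in y, 20 thick). Its z is up; its y runs along the toothed bar from the fixed jaw (steel plate, y -200 to -180 mm, top 120 mm above bench) to the end stop (y 180 to 200, 80 high). The sliding jaw opens towards +y. Yaw within 0.45 rad of the world's, so +y is roughly the robot's left.
- jaw (a joint): travel of the sliding jaw along the clamp's +y, m: 0 = nearest the fixed jaw, 0.130 = fully back at the end stop; starts at 0 to 0.045. While the release is up, its pawl sits between the bar's teeth (10 mm apart, under 8 mm play) and the jaw is locked both ways. Release down: it slides against about 3 N plus slight damping, and stays where left.
- jaw_face (a point): on the front face of the sliding jaw (facing the tray, towards clamp -y), middle of its top edge, 134 mm above the bench; travels with the jaw. The jaw is an upright plate 110 mm wide in clamp x, 16 mm thick in y (6 rubber in front, 10 steel behind), from 22 to 134 mm above the bench; the grey housing that carries the release is behind it (+y).
- release (a joint): travel of the ratchet release, m, straight down: 0 = up (locked), 0.012 = fully down; the jaw is free from 0.009 on. A stiff slide without a spring: it takes about 5 N to move and stays where it is left, so once fully down it need not be held.
- release_top (a point): centre of the top of the ratchet release: a flat ribbed black thumb paddle, 42 mm (clamp x) by 44 mm (y), above the sliding jaw's grey housing, 55 mm behind the jaw's front face; its top is 96 mm above the bench when up, 84 mm when down. A clear gap of 17 mm lies between the paddle and the back of the jaw plate.
- tray: green open produce tray filled with ginger, loose, 0.6 to 1.1 kg; 150 mm in its x, 120 mm in its y, 55 mm high, ginger heaped to 67 mm (87 mm above the bench); origin: centre of its underside. It stands on the clamp's deck between the jaws; the sliding jaw is 1 to 55 mm clear of it.
- root_a: bystander: loose ginger root beside the clamp
- root_b: bystander: loose ginger root beside the clamp
- tape: bystander: empty tape core, cardboard ring standing on its rim face, 96 mm across, 50 mm high
- spray: bystander: white bottle, 68 mm across, 190 mm high
- carton: bystander: small closed carton, 120 x 90 x 70 mm
- mug: bystander: white mug, 80 mm across, 95 mm high
- brush: bystander: hand brush lying flat

How it is judged (in metres and radians):
On the way, in this order (a step that is already met when the one before it is completed fails the run):
1. the release is pressed down (value of joint release above 0.009 m), for 0.1 s.
2. the jaw is back against the end stop (value of joint jaw above 0.122 m), for 0.2 s.
At the end, for the whole second after the job is handed in: The sliding jaw rests within 8 mm of the end stop (joint above 0.122), the release is still down (above 0.009 of 0.012), the tray stands level within 15 mm of where it started, and every bystander within 30 mm of where it started (value of joint jaw above 0.122 m and velocity of joint jaw between -0.01 and 0.01 m/s and value of joint release above 0.009 m and not (distance of tray from where it was at the start of the episode above 0.015 m) and linear speed of tray below 0.02 m/s and angle between tray's own z axis and vertical below 0.1 rad and not (distance of root_a from where it was at the start of the episode above 0.03 m) and not (distance of root_b from where it was at the start of the episode above 0.03 m) and not (distance of tape from where it was at the start of the episode above 0.03 m) and not (distance of spray from where it was at the start of the episode above 0.03 m) and not (distance of carton from where it was at the start of the episode above 0.03 m) and not (distance of mug from where it was at the start of the episode above 0.03 m) and not (distance of brush from where it was at the start of the episode above 0.03 m)); the robot touches nothing.
It fails at once if the jaw plate is pinched (fingers bearing on its front and its back at once) (contact force between the fingers and jaw_c0 above 2 N and contact force between the fingers and jaw_c1 above 2 N).
It fails at once if the tray is lifted or shoved out of place (height (world z) of tray above 0.035 m or distance of tray from where it was at the start of the episode above 0.03 m).
It fails at once if a bystander is disturbed (distance of any of root_a, root_b, tape, spray, carton, mug, brush from where it was at the start of the episode above 0.04 m).
It also fails if it takes over 40 s, if anything falls off the work surface, if the arm or the gripper's body presses on something with over 40 N, if the wrist force passes 120 N, or if a joint passes its speed limit or range.

ROBOT

A 6-joint arm with a two-finger parallel gripper is mounted at the origin on the work surface. World frame = base frame: x ahead of the robot, y to its left, z up, the work surface at z = 0. Lengths are in mm, angles in rad, forces in N, time in s.
With the tool pointing down it reaches from about 350 to 875 mm from the base axis. Payload 4.2 kg.
Tool frame: the origin (TCP) lies at the very end of the fingers, on their centre line; the grasp point (between the pads) lies 19 mm behind it; z points along the fingers, y is the direction in which the jaws open and shut (so a half turn about z gives the same grasp; the last joint's range is limited). The gripper opens to 85 mm and grips with 20 to 120 N. Pads are 22 mm wide; open, the fingers measure 114 mm over their backs; the gripper's body (76 mm by 85 mm) begins 54 mm behind the grasp point. The pads swing forward as they close: fully open they stand 13 mm farther back than shut.
Start: joints at [-1.04, 0.385, 0.008, 0, -1.194, -0.259], TCP at [167.808, -602.03, 231.312] pointing down, gripper open.
Joint ranges: [-3.14, 3.14], [-1.21, 2.06], [-1.07, 1.41], [-3.16, 2.05], [-2.99, -0.16], [-3.1, 3.1]. Speed limits (rad/s): [2.79, 2.79, 3.14, 3.14, 3.14, 3.14].

INTERFACE

Orientations are given as a unit quaternion [x, y, z, w].
In Python, from bench import arm, optics, job gives the robot as it stands.
- The arm moves only by the tool send_rows, never from a script. Its argument "steps" is a list that holds one entry, the list of rows, each a list of 5 numbers: the shift along the tool's x, y, z in cm, then the turn about the tool's z in rad, then the opening, from 0 (shut) to 1 (fully open). A call has 1 to 10 rows; each row shifts and turns the pose as measured when the row begins, along the tool's axes as they then stand; what a row does not reach is not made up. A row lasts 1/12 s, in which the tool goes at most 41.7 mm and 7.16 degrees, less where a joint would pass 70% of its speed; a pose out of reach is approached as far as the arm can. A call with a gripper value outside its range is refused whole. The fingers move at their own pace and stop on an object; the grip force is fixed at half the most. Time passes only in rows, so rows that do not move let the fingers close. It gives the time, the measured TCP pose, the force and the opening at its end, in the units of the state.
- arm.read_state(): the state, without advancing time (a new reading comes with each control period).
- optics.get_image(name): name is "side" or "top" or "wrist"; returns (picture, depth): 384x512x3 uint8, blue, green, red; 384x512 float32, mm along the optical axis (not along the pixel's ray), 0 where there is no reading.
- optics.get_calibration(name): a dict with "K" (3x3 intrinsics, pixels), "rvec" (rotation vector, rad) and "tvec" (3), from world to camera coordinates, as OpenCV has them; the wrist camera has in their place "hand_eye" (4x4, takes a point from camera to tool coordinates, whose origin is the TCP and whose axes are the flange's). Camera axes: x right, y down, z forward; pixel columns grow to the right and rows downward; lengths in mm; the calibration is good to about 2 mm. A picture is of the moment at which its call begins: read the wrist's pose just before it. get_calibration takes no time and is no camera call.
- job.job_done(): hands the job in, once; it reports no verdict.
The state is a dict: "clock": time; "joints": joint angles; "joint_vel": joint speeds; "joint_efforts": joint torques, N m; "position": TCP position; "ee_rot": TCP orientation; "contact_force": force on the tool from outside, world axes, zero at the start; "wrist_torque": the same for the moment, N m; "gripper_width": finger opening in mm.
Only numpy, scipy, OpenCV 4.12 (cv2) and the standard library are available. Lean on these libraries where they do the work, as an engineer would, in place of code of your own. Each camera call takes 0.05 s, during which the arm holds its last target. There are 200 camera calls.

## Working session

There is one attempt and no reset: what is moved stays moved. The work goes in short steps, Python scripts to look and compute and a tool call to move; the robot and the scene stay as the last step left them, time stands still between calls to the robot, and variables do not carry over. Pictures are saved under pics/ and viewed, about 8 in all and at most 12, crops included, and the job is handed in when it is done.

Besides the shell and the picture viewer there is one more tool, called by a JSON object that holds its "method" and its "body". send_rows: Moves the arm, as the interface text tells. Its arguments: {"type":"object","properties":{"steps":{"type":"array","items":{"type":"array","items":{"type":"array","items":{"type":"number"}}}}},"required":["steps"]}

```bash
mkdir -p pics; cat > h.py <<'E'
import numpy as np, cv2
from bench import arm, optics, job
from scipy.spatial.transform import Rotation as R
def grab(n):
    s=arm.read_state(); im,d=optics.get_image(n); c=optics.get_calibration(n); K=np.array(c["K"],float)
    if n=="wrist":
        T=np.eye(4);T[:3,:3]=R.from_quat(s["ee_rot"]).as_matrix();T[:3,3]=s["position"];M=T@np.array(c["hand_eye"])
    else:
        V=np.eye(4);V[:3,:3]=cv2.Rodrigues(np.array(c["rvec"],float))[0];V[:3,3]=np.ravel(c["tvec"]);M=np.linalg.inv(V)
    v,u=np.mgrid[:384,:512]
    P=np.stack([(u-K[0,2])/K[0,0]*d,(v-K[1,2])/K[1,1]*d,d],-1)@M[:3,:3].T+M[:3,3]
    P[d==0]=np.nan
    return im,d,P,M,K
E
python3 - <<'E'
from h import *
s=arm.read_state();print(s)
for n in("top","side"):
    im,d,P,M,K=grab(n);cv2.imwrite(f"pics/{n}0.png",im);np.savez(f"/tmp/{n}0.npz",im=im,P=P,M=M,K=K);print(n,M.round(2).tolist())
E
```

```text
{'clock': 0.0, 'joints': array([-1.04039917e+00,  3.85553510e-01,  6.60957901e-03, -5.00733390e-04,
       -1.19398235e+00, -2.58608245e-01]), 'joint_vel': array([ 0.00101106, -0.00031928,  0.00084651, -0.00033476, -0.0005528 ,
       -0.00132771]), 'joint_efforts': array([ 9.38982976e-05, -3.92289591e+01,  1.88405800e+01,  4.18631405e+00,
       -4.62918411e-03, -1.09421272e-06]), 'position': array([ 167.64976169, -601.48557474,  230.21679916]), 'ee_rot': array([-1.35384972e-01,  9.90792471e-01,  1.07261419e-03, -1.94494760e-04]), 'contact_force': array([-0.28552017, -0.76885053,  0.18380768]), 'wrist_torque': array([-0.04968248,  0.02127838, -0.04307282]), 'gripper_width': 85.20275038947634}
top [[0.07, -0.98, 0.2, 314.87], [-1.0, -0.07, 0.01, -22.88], [-0.0, -0.2, -0.98, 1336.89], [0.0, 0.0, 0.0, 1.0]]
side [[-0.83, -0.43, 0.35, 178.4], [-0.55, 0.64, -0.54, 586.9], [0.0, -0.64, -0.77, 1010.9], [0.0, 0.0, 0.0, 1.0]]
```

View pics/top0.png

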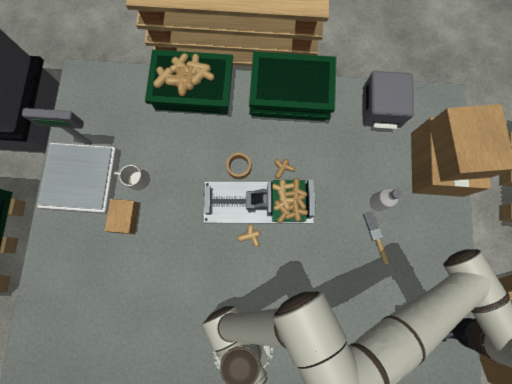

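View pics/side0.png

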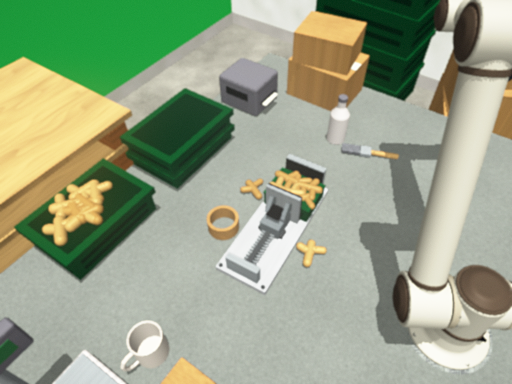

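Top view: the white deck spans about (204–314, 181–223). The jaw is near (271,200), the paddle near (258,200), with roots at (284,168) and (250,236) and the tape at (239,165). Next I'll get these as coordinates.

```bash
python3 - <<'E'
from h import *
for n in("top","side"):
    f=np.load(f"/tmp/{n}0.npz");im,P=f["im"],f["P"];X,Y,Z=P[...,0],P[...,1],P[...,2]
    print(n,"table z",np.nanmedian(Z[(abs(X-550)<250)&(abs(Y)<400)]))
    white=(im.min(2)>165)&(Z>8)&(Z<35)&(abs(Y)<350)&(X>350)&(X<800)
    nn,l,st,c=cv2.connectedComponentsWithStats(cv2.morphologyEx(white.astype(np.uint8),cv2.MORPH_CLOSE,np.ones((9,9))))
    k=1+np.argmax(st[1:,4]);m=(l==k)
    r=cv2.minAreaRect(P[m][:,:2].astype(np.float32));print("deck",r,st[k])
    b=cv2.boxPoints(r);e=max((b[1]-b[0],b[2]-b[1]),key=np.linalg.norm);e=e/np.linalg.norm(e);e*=np.sign(e[1])
    yaw=np.arctan2(-e[0],e[1]);print("yaw",yaw)
    ex=np.array([e[1],-e[0]]);o=np.array(r[0])
    L=np.stack([(P[...,:2]-o)@ex,(P[...,:2]-o)@e],-1)
    inn=(abs(L[...,0])<85)&(abs(L[...,1])<215)
    for a,bb in((125,145),(105,124),(85,104),(70,84)):
        q=inn&(Z>a)&(Z<bb)
        print(a,bb,q.sum(),np.nanpercentile(L[q],[3,50,97],axis=0).round(0).tolist() if q.any() else"",np.nanmedian(P[q],axis=0))
    q=inn&(abs(L[...,0])<12)&(Z>30)
    for y0 in range(-210,210,10):
        w=q&(L[...,1]>=y0)&(L[...,1]<y0+10)
        if w.any():print(y0,w.sum(),Z[w].max().round(),np.median(Z[w]).round(),np.median(im[w],axis=0),end=" | ")
    print()
im=cv2.imread("pics/top0.png");cv2.imwrite("pics/c1.png",cv2.resize(im[150:250,190:330],None,fx=5,fy=5,interpolation=cv2.INTER_CUBIC))
E
```

```text
top table z 0.936365713496798
deck ((529.3184204101562, 51.357826232910156), (158.1194610595703, 267.16680908203125), 4.0839433670043945) [ 204  182   71   41 1903]
yaw 0.0712784
125 145 154 [[-54.0, -122.0], [-3.0, -114.0], [50.0, -107.0]] [534.8504432  -62.83690947 133.62050897]
105 124 67 [[-33.0, -105.0], [19.0, -90.0], [31.0, -76.0]] [554.54192341 -39.92252977 114.76967792]
85 104 471 [[-60.0, -213.0], [-1.0, -160.0], [58.0, -47.0]] [ 537.90288071 -105.97868909   88.69078969]
70 84 883 [[-77.0, -205.0], [-7.0, -146.0], [69.0, 122.0]] [528.38805338 -94.6808016   78.31143885]
-210 18 90.0 85.0 [ 92.5 137.5 165.5] | -200 13 88.0 86.0 [ 96. 140. 167.] | -190 17 88.0 84.0 [ 99. 143. 172.] | -180 18 91.0 85.0 [ 99.  143.5 170. ] | -170 17 91.0 87.0 [116. 164. 192.] | -160 17 91.0 81.0 [ 91. 134. 158.] | -150 15 82.0 78.0 [ 65. 100. 102.] | -140 19 86.0 76.0 [59. 91. 41.] | -130 12 136.0 105.0 [49.5 73.  36. ] | -120 21 138.0 134.0 [152. 152. 146.] | -110 17 137.0 72.0 [119. 118. 110.] | -100 18 75.0 71.0 [128.  126.5 119. ] | -90 12 101.0 95.0 [42.  41.  39.5] | -80 20 99.0 96.0 [36. 
[... 257 characters left out ...]
 0 11 46.0 42.0 [86. 85. 82.] | 10 16 43.0 41.0 [82.5 82.  80.5] | 20 16 47.0 41.0 [82.5 81.5 78.5] | 30 11 45.0 40.0 [86. 84. 81.] | 40 17 45.0 42.0 [83. 82. 79.] | 50 17 46.0 42.0 [83. 83. 81.] | 60 11 45.0 40.0 [86. 84. 82.] | 70 16 47.0 40.0 [83.5 83.5 80.5] | 80 12 48.0 43.0 [83.5 84.  79.5] | 90 16 45.0 39.0 [86.5 87.  83. ] | 100 26 82.0 61.0 [80.  79.5 76.5] | 110 20 84.0 79.0 [171.  170.5 163.5] | 120 7 83.0 80.0 [173. 173. 164.] | 
side table z 1.771915467987526
deck ((nan, nan), (nan, 0.0), nan) [ 216  201   94   92 2892]
yaw nan
125 145 0  [nan nan nan]
105 124 0  [nan nan nan]
85 104 0  [nan nan nan]
70 84 0  [nan nan nan]
  return np.nanmean(a, axis, out=out, keepdims=keepdims)
```

View pics/c1.png

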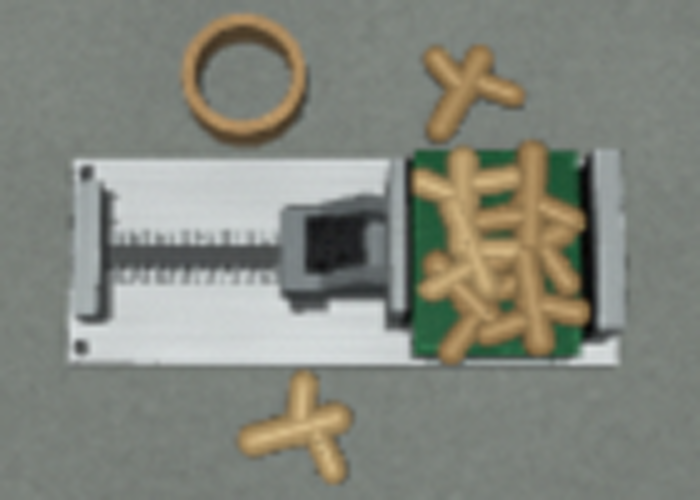

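Clamp yaw is about 0.071, and the jaw is almost fully forward. The paddle centre is near (532, −16.5) and the jaw's front face is about 55 mm toward −y from it. I'll shut the gripper, align the yaw and travel there high.

{"method": "send_rows", "body": {"steps": [[[0,0,0,0.1,0],[0,0,0,0.1,0],[-2.4,3.3,0,0,0],[-2.4,3.3,0,0,0],[-2.4,3.3,0,0,0],[-2.4,3.3,0,0,0],[-2.4,3.3,0,0,0],[-2.4,3.3,0,0,0],[-2.4,3.3,0,0,0],[-2.4,3.3,0,0,0]]]}}

```text
clock: 0.93
position: [342.7, -322.4, 223.4]
ee_rot: [-0.023, 1.0, 0.006, -0.004]
contact_force: [0.0, 1.0, 0.0]
gripper_width: 0.3
```

{"method": "send_rows", "body": {"steps": [[[-2.4,3.3,0,0,0],[-2.4,3.3,0,0,0],[-2.4,3.3,0,0,0],[-2.4,3.3,0,0,0],[-2.4,3.3,0,0,0],[-2.4,3.3,0,0,0],[-2.4,3.3,0,0,0],[0,0,0,0,0]]]}}

```text
clock: 1.6
position: [501.9, -71.4, 223.8]
ee_rot: [-0.026, 1.0, 0.007, -0.004]
contact_force: [0.4, -1.1, -0.3]
gripper_width: -0.2
```

{"method": "send_rows", "body": {"steps": [[[-1.7,2.7,0,-0.02,0],[-1.7,2.7,0,0,0],[0,0,0,0,0],[0,0,0,0,0]]]}}

```text
clock: 1.93
position: [533.1, -10.3, 222.0]
ee_rot: [-0.038, 0.999, 0.006, -0.006]
contact_force: [0.1, 0.4, -0.1]
gripper_width: -0.1
```

```bash
python3 - <<'E'
from h import *
s=arm.read_state();print(s["position"],s["ee_rot"])
im,d,P,M,K=grab("wrist");cv2.imwrite("pics/w1.png",im);np.savez("/tmp/w1.npz",im=im,P=P)
X,Y,Z=P[...,0],P[...,1],P[...,2]
near=(abs(X-535)<110)&(abs(Y+30)<110)
for nm,q in(("paddle",near&(im.max(2)<75)&(Z>88)&(Z<104)),("plate",near&(Z>126)&(Z<142))):
    n,l,st,c=cv2.connectedComponentsWithStats(q.astype(np.uint8))
    k=1+np.argmax(st[1:,4]);m=l==k
    print(nm,st[k],cv2.minAreaRect(P[m][:,:2].astype(np.float32)),np.median(P[m],0))
E
```

```text
[533.10898913 -10.28906298 222.04034072] [-0.03844401  0.99921962  0.00646951 -0.0063524 ]
paddle [ 205  161   70   57 2314] ((539.7410888671875, -22.49828338623047), (50.55598068237305, 61.232051849365234), 4.01364803314209) [537.59664144 -15.39862599  94.82876435]
plate [ 176  127   30  133 2885] ((538.3448486328125, -60.98268508911133), (110.57100677490234, 16.63150978088379), 4.0289435386657715) [532.0957104  -60.75136683 133.40760085]
```

View pics/w1.png

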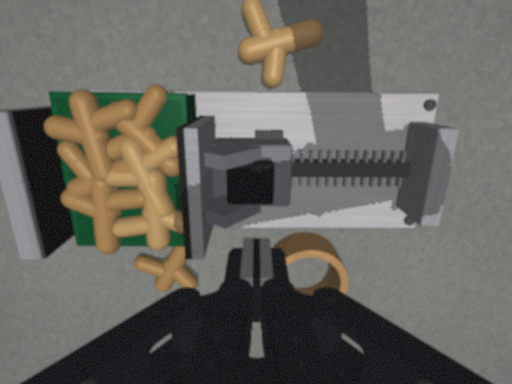

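Wrist view: the paddle is at (250,183), the jaw plate at (197,188), and the fingers are shut at (257,260). The plate centre is (538.3, −61.0), so the paddle centre should be (535, −14). I'll descend above it.

{"method": "send_rows", "body": {"steps": [[[-0.3,-0.6,3,0,0],[0,0,3.5,0,0],[0,0,3,0,0],[0,0,1.5,0,0],[0,0,0,0,0],[0,0,0,0,0]]]}}

```text
clock: 2.48
position: [534.0, -20.6, 110.3]
ee_rot: [-0.035, 0.999, 0.006, -0.004]
contact_force: [0.5, -0.1, 0.4]
gripper_width: 0.1
```

{"method": "send_rows", "body": {"steps": [[[0,0.7,0,0,0],[0,0,0.5,0,0],[0,0,0.5,0,0],[0,0,0.5,0,0],[0,0,0,0,0]]]}}

```text
clock: 2.9
position: [535.7, -13.6, 99.4]
ee_rot: [-0.034, 0.999, 0.007, 0.001]
contact_force: [-1.3, -0.2, 0.6]
gripper_width: 0.1
```

{"method": "send_rows", "body": {"steps": [[[0,0,0.6,0,0],[0,0,0.6,0,0],[0,0,0.6,0,0],[0,0,0.6,0,0]]]}}

```text
clock: 3.23
position: [538.0, -13.9, 82.2]
ee_rot: [-0.037, 0.999, 0.005, 0.003]
contact_force: [-22.5, 1.3, 70.9]
gripper_width: 0.1
```

The paddle has bottomed: z is 82 and the force is 71 N. I'll lift off and check.

{"method": "send_rows", "body": {"steps": [[[0,0,-1,0,0],[0,0,-3,0,0],[0,0,-4,0,0],[0,0,-4,0,0],[0,0,-2,0,0],[0,0,0,0,0],[0,0,0,0,0]]]}}

```text
clock: 3.82
position: [537.5, -15.1, 227.0]
ee_rot: [-0.037, 0.999, 0.005, 0.003]
contact_force: [-0.5, -0.7, -0.6]
gripper_width: -0.3
```

```bash
cat > chk.py <<'E'
from h import *
s=arm.read_state();print(s["position"],s["ee_rot"],s["contact_force"])
im,d,P,M,K=grab("wrist");cv2.imwrite("pics/w2.png",im)
X,Y,Z=P[...,0],P[...,1],P[...,2]
q=(abs(X-532)<130)&(abs(Y)<160)&(Z>126)&(Z<142)
n,l,st,c=cv2.connectedComponentsWithStats(q.astype(np.uint8));k=1+np.argmax(st[1:,4]);m=l==k
r=cv2.minAreaRect(P[m][:,:2].astype(np.float32));print("plate",r)
yaw=0.0703;c=np.array(r[0]);pc=c+47*np.array([-np.sin(yaw),np.cos(yaw)])
q=(np.hypot(X-pc[0],Y-pc[1])<16);print("paddle z",np.nanpercentile(Z[q],[10,50,90]))
E
python3 chk.py
```

```text
[537.47605744 -15.05688361 227.03173184] [-0.03733719  0.99928512  0.00534086  0.00258128] [-0.47489954 -0.73239222 -0.58400963]
plate ((538.4407348632812, -61.78715133666992), (110.67665100097656, 16.49170684814453), 3.853299379348755)
paddle z [ 84.96898626 273.05853418 305.69765825]
```

The release is down: the paddle reads 85 mm. Next I move in front of the plate, above the ginger.

{"method": "send_rows", "body": {"steps": [[[0,-4,0,0,0],[0,-4,0,0,0],[0.1,-0.3,0,0,0],[0,0,0,0,0],[0,0,3.5,0,0],[0,0,3.5,0,0],[0,0,2.5,0,0],[0,0,0,0,0],[0,0,0,0,0]]]}}

```text
clock: 4.62
position: [537.8, -96.9, 114.0]
ee_rot: [-0.039, 0.999, 0.006, -0.007]
contact_force: [-0.1, 0.2, 0.2]
gripper_width: -0.2
```

{"method": "send_rows", "body": {"steps": [[[0,0,0.4,0,0],[0,0.8,0,0,0],[0,0.8,0,0,0],[0,0.8,0,0,0],[0,0.8,0,0,0],[0,0.8,0,0,0]]]}}

```text
clock: 5.12
position: [535.5, -55.1, 113.1]
ee_rot: [-0.039, 0.999, 0.004, -0.006]
contact_force: [1.0, -3.4, -2.1]
gripper_width: -0.0
```

The jaw is sliding, with about 3.4 N of force. I'll continue.

{"method": "send_rows", "body": {"steps": [[[0,1.2,0,0,0],[0,1.2,0,0,0],[0,1.2,0,0,0],[0,1.2,0,0,0],[0,1.2,0,0,0],[0,1.2,0,0,0],[0,0.6,0,0,0]]]}}

```text
clock: 5.7
position: [528.7, 28.1, 116.1]
ee_rot: [-0.04, 0.999, 0.003, -0.004]
contact_force: [1.3, -4.0, -2.4]
gripper_width: 0.4
```

{"method": "send_rows", "body": {"steps": [[[0,0.6,0.2,0,0],[0,0.6,0.1,0,0],[0,0.5,0,0,0],[0,0.5,0,0,0]]]}}

```text
clock: 6.03
position: [527.5, 46.4, 115.4]
ee_rot: [-0.042, 0.999, -0.004, -0.004]
contact_force: [14.8, -43.2, -8.9]
gripper_width: -0.5
```

The push has hit the end stop at 43 N. I'll hold for 3 rows, then back off and lift.

{"method": "send_rows", "body": {"steps": [[[0,0,0,0,0],[0,0,0,0,0],[0,0,0,0,0],[0,-1,0,0,0],[0,-1.5,0,0,0],[0,0,-3,0,0],[0,0,-4,0,0],[0,0,-4,0,0],[0,0,0,0,0],[0,0,0,0,0]]]}}

```text
clock: 6.87
position: [530.9, 21.9, 229.4]
ee_rot: [-0.042, 0.999, -0.001, -0.004]
contact_force: [-0.3, -0.3, -1.6]
gripper_width: -0.3
```

```bash
python3 chk.py; python3 - <<'E'
from h import *
im,d,P,M,K=grab("top");cv2.imwrite("pics/t2.png",cv2.resize(im[140:260,90:410],None,fx=2.5,fy=2.5))
im,d,P,M,K=grab("side");cv2.imwrite("pics/s2.png",im)
a=cv2.imread("pics/side0.png");df=cv2.absdiff(a,im).max(2)>40
E
```

```text
[530.94277732  21.87553044 229.4064081 ] [-0.04194153  0.99911293 -0.00122686 -0.00357219] [-0.28474782 -0.34917486 -1.5847566 ]
plate ((529.72509765625, 67.26388549804688), (110.81123352050781, 16.51834487915039), 3.9150495529174805)
paddle z [81.84314579 83.1821223  84.56494088]
```

View pics/s2.png

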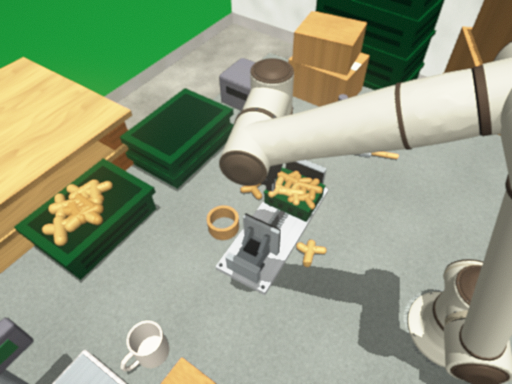

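View pics/w2.png

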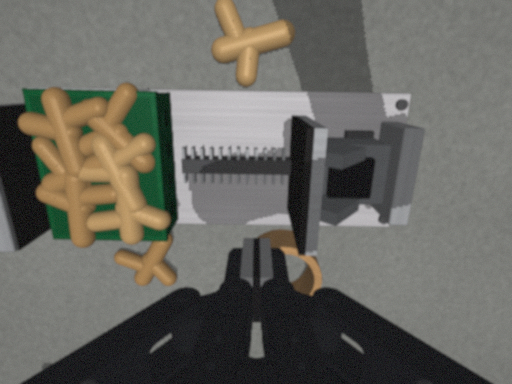

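Side view: the jaw is against the end stop near (255,250), and the tray and roots haven't moved. Wrist view: the housing meets the stop at (388,180), the paddle is down and the tray is in place. The job is ready to hand in.

```bash
python3 -c "
from h import *
print(job.job_done())"
```

```text
the job is handed in; nothing more can be done
None
```

The clamp is open. I pressed the release down with shut fingers, then pushed the sliding jaw back from its front face, above the ginger, to the end stop. The job is handed in; it gives no verdict.

- **Release:** the paddle top read 82–85 mm at the end, against 84 mm when fully down.
- **Jaw:** it moved about 129 mm. The force rose to 43 N against the stop, and in the wrist view the housing touches the stop.
- **Other things:** the tray, roots, tape and mug look unmoved in the last pictures. I judged that by eye and did not measure it. The arm hid the spray bottle and part of the brush in the side view, though the arm never passed near them.
- **Arm:** it ended clear of everything, about 95 mm above the jaw plate.
- **Forces:** the finger press peaked at about 71 N when the paddle bottomed, below the 120 N wrist limit. No check failed.

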